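Tighten a lens mount's clamp collar with a pin spanner

TASK

The lens in the mount on the optical breadboard is still loose: take the pin spanner from its cradle, put both its prongs down into the two holes of the clamp collar, and with it turn the collar clockwise (seen from above) until it comes up against its stop. Then set the spanner gently back into its cradle as it was, upright with the bar across both rests. Do not touch the lens, do not let the spanner drop, and leave the other things where they are.

Things in the scene. Friction and masses are not known exactly. Their poses are not given: they have to be found in the camera images.
- spanner_grip (a point): Centre of the top bar of the steel pin spanner, a flat T standing prongs-down in its cradle; the bar is the part to grip: 100 mm long (along x), 16 mm thick (y), 16 mm high. z points up. A flat shank, 10 mm thick and 26 mm wide, goes down from the bar. Turned by half a turn it is the same tool. Loose, 0.2 to 0.33 kg.
- prong0 (a point): Tip of the prong at the spanner's x = +22 mm, lowest point of the prong, on its axis
- prong1 (a point): Tip of the prong at the spanner's x = -22 mm, lowest point of the prong, on its axis
- cradle: Dark spanner cradle, fixed; origin: centre of the underside. Base 120 x 56 x 8 mm; two uprights at x = +42 and -42 mm, 12 mm thick, 76 mm high, carry the ends of the bar between flared cheeks (3 mm free each side, cheek tops at 90 mm). The bar rests along x, either way round, its centre 84 mm above the origin, 7 mm of play each way lengthwise; prongs hang 6 mm above the base.
- collar_top (a point): Aluminium clamp collar with two round holes, on a fixed dark lens mount: flat ring 68 mm outside, 28 mm bore, 12 mm thick, top 62 mm above the 12 mm board. This point: centre of its top face, on the turning axis; x along the line of the holes (turns with it), z up. A lug 10 mm wide sticks out 10 mm from its rim at +y. A similar mount nearby has a plain ring without holes: not this one.
- hole0 (a point): Mouth of the collar's hole at its x = +22 mm: centre, level with the top face; 8.5 mm wide, 12 mm deep, slightly chamfered
- hole1 (a point): Mouth of the collar's other hole, at its x = -22 mm; same size
- collar (a joint): Angle of the collar in rad, growing clockwise seen from above. It starts loose between 0.25 and 0.85 and is tight at 1.6, its hard stop, where its lug meets the upright steel stop post on the mount. It drags with about 0.12 N m and stays where it is left.
- lens: The glass lens in the collar's bore, 27 mm wide, its dome 6.5 mm below the collar's top face at the middle; fragile. Origin: centre of its underside.
- marker: orange pen, 135 mm long, 11 mm thick, lying along its x on the perforated plate; bystander
- screwdriver: screwdriver about 150 mm long lying along its x on the perforated plate; bystander
- screw_dish: small steel bowl, 70 mm wide, 25 mm high; bystander
- lens_cap: black disc 52 mm wide, 12 mm high; bystander
- interface_box: yellow and black box 85 x 110 x 28 mm high; bystander
- spanner: The whole spanner. Origin: midway between its prong tips, 70 mm below the bar's centre; x along the bar, z up. The shank ends in two legs (58 mm wide over all, open between), whose feet carry two round-ended prongs 6 mm thick and 9 mm long, pointing down at x = +22 and -22 mm.
Not all that is in view belongs to the job. Leave any brown look-alike of the spanner alone.

How it is judged (in metres and radians):
On the way, in this order (a step that is already met when the one before it is completed fails the run):
1. both prongs are at least 4 mm down in the two holes before the collar has been turned (its holes still within 8 mm of where they were) (z of each of prong0, prong1 in the frame of collar_top below -0.004 m and ((horizontal distance between prong0 and hole0 below 0.004 m and horizontal distance between prong1 and hole1 below 0.004 m) or (horizontal distance between prong0 and hole1 below 0.004 m and horizontal distance between prong1 and hole0 below 0.004 m)) and distance of hole0 from where it was at the start of the episode below 0.008 m), for 0.2 s.
2. the collar is at its stop (angle above 1.54) with both prongs still in the holes (z of each of prong0, prong1 in the frame of collar_top below -0.004 m and ((horizontal distance between prong0 and hole0 below 0.004 m and horizontal distance between prong1 and hole1 below 0.004 m) or (horizontal distance between prong0 and hole1 below 0.004 m and horizontal distance between prong1 and hole0 below 0.004 m)) and value of joint collar above 1.54 rad), for 0.2 s.
At the end, for the whole second after the job is handed in: The collar is within 0.06 rad of its stop; the spanner hangs at rest in its cradle, prongs down, the bar's centre within 10 mm lengthwise, 6 mm sideways and 4 mm in height of its seat, upright within 0.1 rad and in line with the cradle within 0.12 rad (value of joint collar above 1.54 rad and x of spanner_grip in the frame of cradle between -0.01 and 0.01 m and y of spanner_grip in the frame of cradle between -0.006 and 0.006 m and z of spanner_grip in the frame of cradle between 0.08 and 0.088 m and angle between spanner's own z axis and vertical below 0.1 rad and angle between the x axis of spanner_grip and the x axis of cradle, either way round below 0.12 rad and linear speed of spanner below 0.02 m/s); the robot touches nothing.
It fails at once if the lens is touched (contact force between lens and anything else above 0.5 N).
It fails at once if the spanner is dropped (moves faster than 0.5 m/s with no finger on it) (contact force between the fingers and spanner below 0.05 N and linear speed of spanner above 0.5 m/s).
It fails at once if another thing is moved by more than 30 mm (distance of any of marker, screwdriver, screw_dish, lens_cap, interface_box from where it was at the start of the episode above 0.03 m).
It also fails if it takes over 58 s, if anything falls off the work surface, if the arm or the gripper's body presses on something with over 40 N, if the wrist force passes 120 N, or if a joint passes its speed limit or range.

ROBOT

A 6-joint arm with a two-finger parallel gripper is mounted at the origin on the work surface. World frame = base frame: x ahead of the robot, y to its left, z up, the work surface at z = 0. Lengths are in mm, angles in rad, forces in N, time in s.
With the tool pointing down it reaches from about 300 to 775 mm from the base axis. Payload 14.6 kg.
Tool frame: the origin (TCP) lies between the finger pads; the fingertips stand 8 mm ahead of it and the grasp point (between the pads) lies 11 mm behind it; z points along the fingers, y is the direction in which the jaws open and shut (so a half turn about z gives the same grasp; the last joint's range is limited). The gripper opens to 94 mm and grips with 3 to 60 N. Pads are 16 mm wide; open, the fingers measure 119 mm over their backs; the gripper's body (75 mm by 177 mm) begins 78 mm behind the grasp point.
Start: joints at [-1.381, 0.3, 1.521, -0, 1.321, -0.067], TCP at [139.686, -531.956, 213.446] pointing down, gripper open.
Joint ranges: [-3.03, 3.03], [-0.79, 2.21], [0.23, 2.52], [-1.04, 4.18], [0, 3.07], [-2.55, 2.55]. Speed limits (rad/s): [2.22, 2.22, 2.57, 3.14, 3.14, 3.14].

INTERFACE

Orientations are given as [roll, pitch, yaw] about the fixed x, y, z axes, in that order (R = Rz(yaw) Ry(pitch) Rx(roll)).
In Python, from cell import manip, cams, models gives the robot as it stands. The module is installed in compiled form; this text tells all that it offers.
- The arm moves only by the shell command python3 -m pendant 'ROWS' [OPENING] [FORCE]. ROWS is JSON, a list that holds one entry, the list of rows, each a list of 4 numbers: the shift along the tool's x, y, z in cm, then the turn about the tool's z in rad. In form: [[[x, y, z, roll], ...]]. A call has 1 to 5 rows; each row is the pose to reach, as a shift and turn from the pose commanded when the call began, along the tool's axes at that moment; what a row does not reach only later rows make up. A row lasts 1/10 s, in which the tool goes at most 50 mm and 8.59 degrees, less where a joint would pass 70% of its speed; a pose out of reach is approached as far as the arm can. A call with a gripper value outside its range is refused whole. OPENING is the opening, from -1 (shut) to 1 (fully open), so that 0 is half open, set as the call begins (- or left out, the last holds). The fingers move at their own pace and stop on an object; FORCE is the grip in N (left out, the last holds). Time passes only in rows, so rows that repeat a pose let the fingers close. It gives the time, the measured TCP pose, the force and the opening at its end, in the units of the state.
- manip.read_state(): the state, without advancing time (a new reading comes with each control period).
- cams.camera(name): name is "scene" or "top" or "wrist"; returns a dict with "frame" (384x512x3 uint8, red, green, blue), "K" (3x3 intrinsics, pixels), "D" ([k1, k2, p1, p2, k3] as OpenCV has them; the pictures are not rectified), "pose" (4x4, takes a point from camera to world coordinates). Camera axes: x right, y down, z forward; pixel columns grow to the right and rows downward; lengths in mm; the calibration is good to about 2 mm. A picture is of the moment at which its call begins. There is no depth.
- manip.sign_off(): hands the job in, once; it reports no verdict.
Trained networks look in the newest picture that a camera, given by its name, has taken for a name from the list of things; names that differ only in an ending like _2 or _b are one class to them, and where a whole thing is asked for, a point or a joint stands for the part that bears it (a point fixed in the world has none). Each returns a list of dicts, best first, with "score" (0 to 1); they miss things now and then, are a little off and sometimes report something else, mostly with a low value. They report only what shows in the picture. A call takes as long as a camera call. They do not tell look-alikes from the thing itself.
- models.regions_of(camera, name): "pixels" (384x512 bool, what is visible of it) and "point" ([column, row] in pixels, amid what is visible of it).
The state is a dict: "clock": time; "joints": joint angles; "qd": joint speeds; "effort": joint torques, N m; "eef_pos": TCP position; "eef_rot": TCP orientation; "wrist_force": force on the tool from outside, world axes, zero at the start; "moment": the same for the moment, N m; "finger_gap": finger opening in mm.
Only numpy, scipy, OpenCV 4.12 (cv2) and the standard library are available. Lean on these libraries where they do the work, as an engineer would, in place of code of your own. Each camera call takes 0.05 s, during which the arm holds its last target.

## Working session

There is one attempt and no reset: what is moved stays moved. The work goes in short steps, Python scripts to look and compute and a shell command to move; the robot and the scene stay as the last step left them, time stands still between calls to the robot, and variables do not carry over. Pictures are saved under pics/ and viewed, and the job is handed in when it is done.

```bash
mkdir -p pics
cat > h.py <<'E'
import numpy as np,cv2
from cell import manip,cams,models
def ray(c,uv):
    p=cv2.undistortPoints(np.array([[uv]],float),c["K"],np.array(c["D"],float))[0,0]
    d=c["pose"][:3,:3]@np.array([p[0],p[1],1.]); return c["pose"][:3,3],d
def atz(c,uv,z):
    o,d=ray(c,uv); return o+d*(z-o[2])/d[2]
def proj(c,P):
    T=np.linalg.inv(c["pose"]); q,_=cv2.projectPoints(np.array(P,float).reshape(-1,3),cv2.Rodrigues(T[:3,:3])[0],T[:3,3],np.array(c["K"],float),np.array(c["D"],float)); return q[:,0]
def save(c,n): cv2.imwrite("pics/"+n,cv2.cvtColor(c["frame"],cv2.COLOR_RGB2BGR))
def crop(c,n,u0,v0,u1,v1,s): 
    im=cv2.cvtColor(c["frame"],cv2.COLOR_RGB2BGR)[v0:v1,u0:u1]; cv2.imwrite("pics/"+n,cv2.resize(im,None,fx=s,fy=s,interpolation=cv2.INTER_CUBIC))
E
python3 - <<'E'
from h import *
np.set_printoptions(precision=3,suppress=True)
print(manip.read_state())
for n in("scene","top","wrist"):
    c=cams.camera(n); save(c,n+"0.png"); print(n,c["pose"][:3,3],c["pose"][:3,2],c["K"][0])
    for t in("spanner","cradle","collar_top","hole0","hole1","prong0","spanner_grip","lens"):
        print(t,[(round(r["score"],2),np.round(r["point"],1).tolist(),int(r["pixels"].sum())) for r in models.regions_of(n,t)])
E
```

```text
{'clock': 0.0, 'joints': array([-1.381,  0.3  ,  1.522,  0.   ,  1.321, -0.067]), 'qd': array([-0.001, -0.002, -0.001,  0.   , -0.001, -0.   ]), 'effort': array([ -0.001, -53.18 , -35.274,   0.071,   0.024,  -0.   ]), 'eef_pos': array([ 139.658, -531.722,  212.887]), 'eef_rot': array([-3.14 , -0.   ,  0.257]), 'wrist_force': array([ 0.401,  0.161, -0.152]), 'moment': array([-0.008,  0.013,  0.037]), 'finger_gap': 94.15792651846654}
scene [1076.475 -136.289  820.397] [-0.589  0.119 -0.799] [368.893   0.    259.139]
spanner [(0.66, [271.3, 209.8], 623), (0.65, [124.0, 142.5], 452)]
cradle [(0.81, [273.0, 223.3], 924), (0.67, [314.6, 173.0], 216)]
collar_top [(0.94, [395.4, 171.5], 445)]
hole0 [(0.85, [397.8, 178.1], 469)]
hole1 [(0.85, [397.8, 178.1], 469)]
prong0 [(0.9, [274.7, 208.8], 639), (0.8, [126.7, 140.7], 552)]
spanner_grip [(0.86, [127.5, 143.5], 529), (0.61, [270.8, 208.2], 578)]
lens []
top [ 451.686  -15.53  1039.103] [ 0.08   0.001 -0.997] [368.786   0.    254.578]
spanner [(0.78, [252.7, 159.0], 276), (0.63, [391.0, 283.7], 324)]
cradle [(0.89, [257.0, 170.8], 549)]
collar_top [(0.69, [122.0, 182.6], 499), (0.18, [252.6, 162.1], 294)]
hole0 [(0.59, [122.4, 182.2], 502)]
hole1 [(0.59, [122.4, 182.2], 502)]
prong0 [(0.57, [391.4, 284.7], 306), (0.56, [249.4, 157.6], 250)]
spanner_grip [(0.83, [392.4, 283.9], 392), (0.7, [255.0, 157.6], 264)]
lens []
wrist [ 220.349 -510.897  384.302] [-0.275 -0.072 -0.959] [318.248   0.    250.35 ]
spanner [(0.84, [142.3, 3.8], 529)]
cradle []
collar_top []
hole0 []
hole1 []
prong0 [(0.83, [140.6, 1.4], 523)]
spanner_grip [(0.95, [143.1, 1.7], 491)]
lens []
```

View pics/scene0.png

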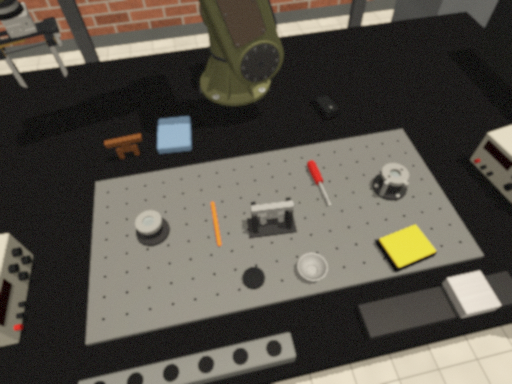

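View pics/top0.png

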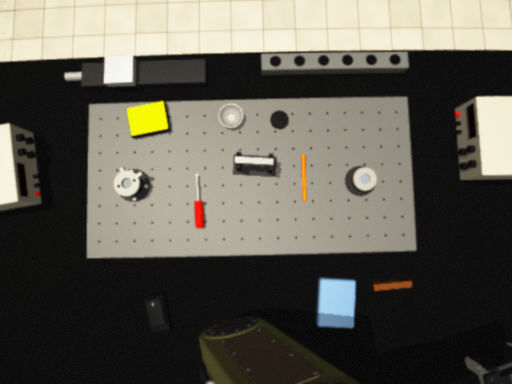

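In the top picture there are two spanner-like things: the steel one in the dark cradle at (254,160), and a brown one at (392,285), which is the look-alike to leave alone. There are also two rings. The one at (127,183) seems to have holes and a lug, and the one at (364,179) looks plain. I'll confirm both in enlarged crops.

Run:
```python
from h import *
c=cams.camera("top"); s=cams.camera("scene")
f=lambda c,u,v,r:cv2.resize(cv2.cvtColor(c["frame"],cv2.COLOR_RGB2BGR)[v-r:v+r,u-r:u+r],(380,290),interpolation=cv2.INTER_CUBIC)
g=lambda c,u,v,w,h:cv2.resize(cv2.cvtColor(c["frame"],cv2.COLOR_RGB2BGR)[v-h:v+h,u-w:u+w],(400,300),interpolation=cv2.INTER_CUBIC)
cv2.imwrite("pics/z1.png",np.vstack([np.hstack([g(c,128,183,28,21),g(c,255,162,28,21)]),np.hstack([g(s,394,178,28,21),g(s,272,215,36,27)])]))
for uv in [(127,183)]: print(atz(c,uv,74))
for uv in [(234,158),(274,161),(254,160)]: print(atz(c,uv,104))
print(atz(s,(395,174),74),atz(s,(271,206),104))
```

```text
[559.3492818  322.79974843  74.        ]
[613.8226514   36.08983851 104.        ]
[603.61575843 -66.22376787 104.        ]
[607.40874661 -15.06401263 104.        ]
[566.06632505 325.50415271  74.        ] [610.71479165 -14.74647907 104.        ]
```

View pics/z1.png

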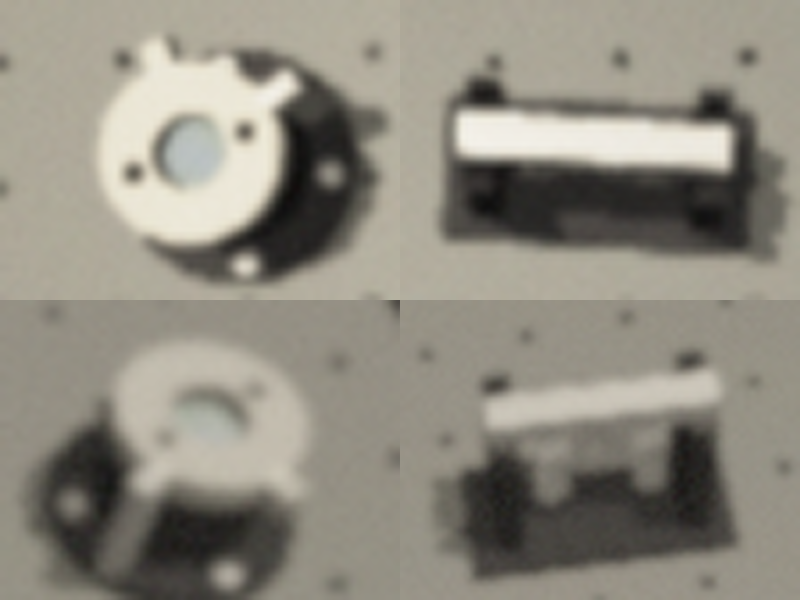

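Confirmed. The steel spanner sits in the cradle. The ring at (127,183) has two holes, its lug is at top left and its post at top right, so clockwise brings the lug to the post. I'll go over the collar first for a close wrist view.

```bash
cat > plan.py <<'E'
import sys; from h import *
np.set_printoptions(precision=3,suppress=True)
X,Y,Z,yaw=map(float,sys.argv[1:5])
s=manip.read_state(); p=s["eef_pos"]; y=s["eef_rot"][2]
from scipy.spatial.transform import Rotation as R
M=R.from_euler('xyz',s["eef_rot"]).as_matrix()
print("t",s["clock"],"p",p,"rot",s["eef_rot"],"q",s["joints"],"F",s["wrist_force"],"gap",s["finger_gap"])
print("row cm",M.T@(np.array([X,Y,Z])-p)/10, "turn",-((yaw-y+np.pi)%(2*np.pi)-np.pi))
E
python3 plan.py 560 322 213 1.7
python3 -m pendant '[[[62,-72,0,-1.44],[62,-72,0,-1.44],[62,-72,0,-1.44],[62,-72,0,-1.44],[62,-72,0,-1.44]]]'
python3 plan.py 560 322 213 1.7
```

```text
t 1.45 p [ 139.658 -531.957  213.457] rot [3.142 0.    0.257] q [-1.381  0.3    1.521 -0.     1.321 -0.067] F [ 0.111  0.58  -0.226] gap 94.02285658428902
row cm [ 62.342 -71.922   0.044] turn -1.4432405210798356
clock: 1.95
eef_pos: [249.7, -305.5, 213.5]
eef_rot: [3.141, 0.0, 1.012]
wrist_force: [1.3, -1.1, 1.0]
finger_gap: 94.2
t 1.95 p [ 249.71  -305.513  213.531] rot [3.141 0.    1.012] q [-0.978 -0.056  1.92   0.     1.277 -0.42 ] F [ 1.286 -1.133  1.015] gap 94.22863180272864
row cm [69.66  -6.928  0.035] turn -0.687552451268874
```

```bash
python3 -m pendant '[[[69.7,-7,0,-0.69],[69.7,-7,0,-0.69],[69.7,-7,0,-0.69],[69.7,-7,0,-0.69],[69.7,-7,0,-0.69]]]'
python3 plan.py 560 322 213 1.7
```

```text
clock: 2.45
eef_pos: [361.7, -81.7, 213.9]
eef_rot: [3.14, 0.001, 1.703]
wrist_force: [1.9, -0.8, -0.0]
finger_gap: 94.0
t 2.45 p [361.692 -81.73  213.878] rot [3.14  0.001 1.703] q [-0.321 -0.116  1.974 -0.     1.282 -0.453] F [ 1.879 -0.819 -0.046] gap 94.03853759931569
row cm [37.418 24.963  0.093] turn 0.0025491901683643015
```

```bash
python3 -m pendant '[[[37.4,25,0,0],[37.4,25,0,0],[37.4,25,0,0],[37.4,25,0,0],[37.4,25,0,0]]]' >/dev/null
python3 -m pendant '[[[15,10,0,0],[15,10,0,0],[15,10,0,0],[15,10,0,0],[15,10,0,0]]]'>/dev/null
python3 plan.py 560 322 213 1.7
python3 - <<'E'
from h import *
c=cams.camera("wrist"); save(c,"w1.png")
np.save("w1.npy",{k:c[k] for k in c},allow_pickle=True)
E
```

```text
t 3.45 p [553.6   304.191 212.155] rot [-3.141  0.     1.699] q [0.444 0.486 1.267 0.    1.389 0.316] F [-0.176 -1.315 -1.328] gap 93.74968808159086
row cm [ 1.684  0.863 -0.086] turn -0.0005302348343292351
```

View pics/w1.png

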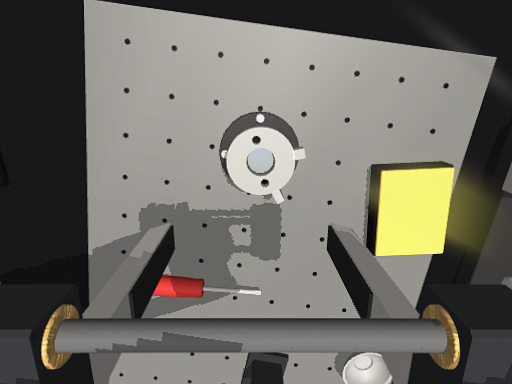

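The wrist view shows the collar at (261,160), with its holes at about (256,140) and (265,183), the lug at (300,154) and the post at (278,196). Next I'll measure the hole centres.

```bash
cat > holes.py <<'E'
from h import *
np.set_printoptions(precision=2,suppress=True)
def blob(g,uv,r=6):
    u,v=map(int,np.round(uv)); w=g[v-r:v+r+1,u-r:u+r+1].astype(float)
    wt=np.clip(170-w,0,None) if w.max()<200 else np.clip(w.max()*0.75-w,0,None)
    yy,xx=np.mgrid[-r:r+1,-r:r+1]; wt[(xx**2+yy**2)>r*r]=0
    return np.array([u+(wt*xx).sum()/wt.sum(),v+(wt*yy).sum()/wt.sum()])
E
python3 - <<'E'
from holes import *
c=np.load("w1.npy",allow_pickle=True).item(); crop(c,"w1c.png",215,100,315,210,7)
g=cv2.cvtColor(c["frame"],cv2.COLOR_RGB2GRAY)
P=[]
for uv in((256,140),(265,183)):
    b=blob(g,uv); b=blob(g,b); p=atz(c,b,74); print(b,p); P.append(p)
d=P[0]-P[1]; print("mid",(P[0]+P[1])/2,"len",np.linalg.norm(d),"yaw",np.arctan2(d[1],d[0]))
E
```

```text
[255.9  139.38] [553.42 347.45  74.  ]
[264.43 182.13] [567.62 306.17  74.  ]
mid [560.52 326.81  74.  ] len 43.65184680084341 yaw 1.9019916536743364
```

View pics/w1c.png

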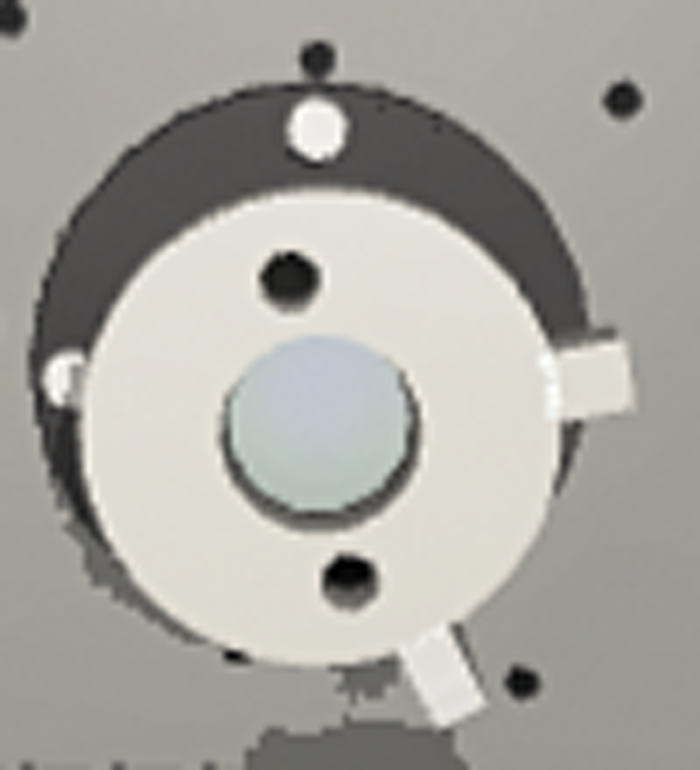

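```bash
cat >> holes.py <<'E'
def find(c,roi,th=190,z=74,show=True):
    u0,v0,u1,v1=roi; g=cv2.cvtColor(c["frame"],cv2.COLOR_RGB2GRAY)[v0:v1,u0:u1]
    G=cv2.resize(g,None,fx=8,fy=8,interpolation=cv2.INTER_CUBIC); b=(G<th).astype(np.uint8)
    cs,_=cv2.findContours(b,cv2.RETR_LIST,cv2.CHAIN_APPROX_NONE); out=[]
    for k in cs:
        if len(k)<40: continue
        uv=(k[:,0]+.5)/8-.5+[u0,v0]
        W=np.array([atz(c,p,z)[:2] for p in uv])
        (x,y),(a,bb),_=cv2.fitEllipse(W.astype(np.float32).reshape(-1,1,2))
        if 5<a and bb<40 and bb/a<1.5: out.append((x,y,a,bb)); print("ell",np.array([x,y,a,bb]), uv.mean(0))
    return out
E
python3 - <<'E'
from holes import *
c=np.load("w1.npy",allow_pickle=True).item()
for th in(170,195): find(c,(215,100,315,210),th)
E
python3 plan.py 609 -15 200 1.47
```

```text
ell [567.77 305.67   8.45   8.65] [264.56 182.59]
ell [560.47 327.09  26.95  27.75] [260.82 165.86]
ell [553.48 347.15   8.4    8.53] [255.88 139.67]
ell [554.42 367.97   7.67   8.03] [259.84 117.93]
ell [567.78 305.63   8.95   9.26] [264.56 182.61]
ell [560.48 326.74  26.08  29.52] [261.34 163.6 ]
ell [553.5  347.09   8.9    8.95] [255.91 139.73]
ell [554.43 367.95   7.27   7.63] [259.84 117.93]
t 3.5 p [553.203 302.445 212.385] rot [-3.14   0.     1.699] q [ 0.442  0.484  1.271 -0.     1.389  0.314] F [-0.084 -0.655 -0.598] gap 93.99340662939103
row cm [-32.196   1.491   1.25 ] turn 0.22854815139422424
```

```bash
python3 -m pendant '[[[-32.2,1.5,1.2,0.23],[-32.2,1.5,1.2,0.23],[-32.2,1.5,1.2,0.23],[-32.2,1.5,1.2,0.23],[-32.2,1.5,1.2,0.23]]]' >/dev/null
python3 plan.py 609 -15 200 1.47
```

```text
t 4.0 p [595.554  52.272 204.626] rot [3.141 0.    1.466] q [ 0.026  0.413  1.389 -0.     1.339  0.131] F [0.468 0.279 0.726] gap 93.87806473010326
row cm [-6.55   2.041  0.464] turn -0.004006742942538111
```

```bash
python3 -m pendant '[[[-4,2,0.5,0],[-6.5,2,0.5,0],[-6.5,2,0.5,0],[-6.5,2,0.5,0],[-6.5,2,0.5,0]]]'
python3 - <<'E'
from h import *
c=cams.camera("wrist"); save(c,"w2.png")
np.save("w2.npy",{k:c[k] for k in c},allow_pickle=True)
for t in("spanner","cradle","spanner_grip"):
  for r in models.regions_of("wrist",t): print(t,r["score"],r["point"],r["pixels"].sum())
E
```

```text
clock: 4.5
eef_pos: [609.1, -10.8, 199.5]
eef_rot: [3.141, -0.0, 1.467]
wrist_force: [0.8, -0.4, -0.7]
finger_gap: 94.0
spanner 0.76 [251.0, 193.9] 1994
cradle 0.67 [261.0, 178.0] 3991
spanner_grip 0.68 [248.7, 192.8] 1921
```

View pics/w2.png

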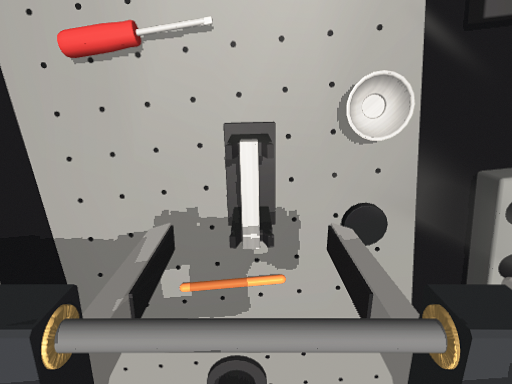

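Run:
```python
from holes import *
c=np.load("w2.npy",allow_pickle=True).item(); crop(c,"w2c.png",205,115,300,260,4)
g=cv2.cvtColor(c["frame"],cv2.COLOR_RGB2GRAY)
for v in(135,138,140,142,145,160,180,200,220,230,234,236,238,240,242,244,246,248,250,252): print(v,g[v,232:270].tolist())
```

```text
135 [40, 41, 41, 42, 42, 42, 43, 42, 42, 43, 43, 43, 42, 44, 44, 42, 42, 43, 43, 42, 42, 43, 43, 42, 43, 41, 42, 41, 41, 41, 41, 41, 42, 40, 39, 39, 46, 85]
138 [41, 43, 44, 43, 42, 44, 44, 42, 43, 55, 55, 53, 54, 54, 54, 54, 54, 54, 53, 54, 62, 62, 61, 62, 59, 47, 43, 44, 45, 44, 44, 45, 44, 44, 43, 43, 42, 43]
140 [41, 42, 42, 42, 43, 43, 40, 54, 106, 124, 122, 127, 127, 128, 128, 128, 129, 128, 129, 130, 130, 130, 130, 132, 134, 122, 41, 44, 45, 45, 45, 47, 46, 46, 45, 44, 44, 43]
142 [39, 40, 41, 42, 42, 45, 53, 111, 239, 243, 241, 242, 243, 245, 245, 240, 239, 240, 241, 238, 235, 235, 237, 239, 243, 229, 61, 71, 71, 57, 46, 47, 47, 47, 46, 46, 49, 64]
145 [38, 42, 42, 43, 42, 48, 57, 112, 235, 247, 242, 241, 242, 243, 245, 243, 242, 243, 244, 241, 238, 238, 240, 241, 244, 219, 77, 84, 84, 63, 47, 50, 48, 49, 49, 69, 74, 73]
160 [54, 54, 55, 55, 53, 54, 49, 94, 227, 242, 242, 241, 241, 242, 244, 243, 243, 242, 243, 243, 240, 237, 238, 239, 241, 229, 125, 47, 53, 55, 65, 83, 82, 83, 83, 82, 83, 83]
180 [78, 78, 79, 79, 77, 50, 51, 46, 96, 229, 242, 239, 238, 239, 241, 243, 242, 24
[... 1744 characters left out ...]
, 163, 160, 164, 165, 167, 169, 171, 170, 166, 164, 164, 164, 163, 145, 136, 169, 168, 168, 168, 172, 168, 46, 41, 49]
248 [103, 87, 76, 79, 103, 117, 115, 115, 114, 113, 123, 168, 162, 162, 160, 158, 160, 163, 164, 165, 170, 168, 163, 174, 237, 235, 231, 186, 167, 168, 168, 169, 167, 168, 171, 168, 114, 116]
250 [115, 115, 115, 115, 115, 115, 115, 114, 115, 114, 114, 113, 114, 114, 114, 113, 113, 114, 113, 112, 110, 119, 171, 169, 167, 167, 167, 166, 166, 168, 167, 167, 168, 168, 169, 166, 109, 112]
252 [115, 114, 115, 115, 114, 114, 114, 114, 115, 114, 115, 115, 115, 115, 115, 115, 115, 114, 113, 113, 112, 121, 173, 170, 170, 169, 169, 168, 169, 169, 169, 159, 160, 162, 157, 109, 112, 112]
```

View pics/w2c.png

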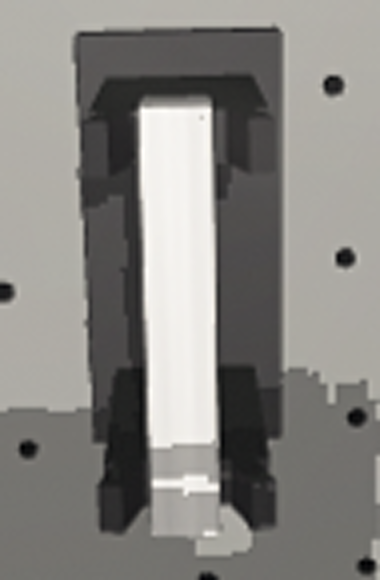

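```bash
python3 - <<'E'
from holes import *
c=np.load("w2.npy",allow_pickle=True).item(); g=cv2.cvtColor(c["frame"],cv2.COLOR_RGB2GRAY).astype(float)
C=[]
for v in list(range(146,226,3)):
    r=g[v,225:280]; 
    i=np.where(r>170)[0]; a,b=i[0],i[-1]
    l=a-1+(170-r[a-1])/(r[a]-r[a-1])+225; rr=b+(r[b]-170)/(r[b]-r[b+1])+225
    L=atz(c,(l,v),104);Rr=atz(c,(rr,v),104); C.append([*L[:2],*Rr[:2]])
C=np.array(C); m=(C[:,:2]+C[:,2:])/2
print("width",np.linalg.norm(C[:,:2]-C[:,2:],axis=1)[::6])
p=np.polyfit(m[:,1],m[:,0],1); print("axis dx/dy",p[0],"yaw",np.pi/2-np.arctan(p[0]))
far=atz(c,(248.5,140.3),104);near=atz(c,(251,249),104); print(far,near)
y=(far[1]+near[1])/2; print("len",np.linalg.norm(far-near),"centre",np.polyval(p,y),y)
# cradle base corners at z=20 (top of base)
for uv in((205+78/4,115+32/4),(205+281/4,115+30/4),(205+283/4,115+437/4),(205+92/4,115+440/4)): print("base",atz(c,uv,20))
E
python3 plan.py 607 -15 120 1.47
```

```text
t 4.7 p [609.269 -10.678 199.272] rot [ 3.141 -0.     1.468] q [-0.078  0.444  1.359  0.     1.339  0.025] F [0.21  0.182 0.032] gap 94.21202902452696
row cm [-0.454 -0.183  7.927] turn -0.0020467542187221355Traceback (most recent call last):
  File "<stdin>", line 7, in <module>
IndexError: index 55 is out of bounds for axis 0 with size 55
```

Run:
```python
from holes import *
c=np.load("w2.npy",allow_pickle=True).item(); g=cv2.cvtColor(c["frame"],cv2.COLOR_RGB2GRAY).astype(float)
C=[]
for v in list(range(146,224,3)):
    r=g[v]
    a=b=250
    while r[a-1]>170:a-=1
    while r[b+1]>170:b+=1
    l=a-1+(170-r[a-1])/(r[a]-r[a-1]); rr=b+(r[b]-170)/(r[b]-r[b+1])
    L=atz(c,(l,v),104);Rr=atz(c,(rr,v),104); C.append([*L[:2],*Rr[:2]])
C=np.array(C); m=(C[:,:2]+C[:,2:])/2
print("width",np.linalg.norm(C[:,:2]-C[:,2:],axis=1)[::6])
p=np.polyfit(m[:,1],m[:,0],1); print("axis dx/dy",p[0],"yaw",np.pi/2-np.arctan(p[0]))
far=atz(c,(248.5,140.3),104);near=atz(c,(251,249),104); print(far,near)
y=(far[1]+near[1])/2; print("len",np.linalg.norm(far-near),"centre",np.polyval(p,y),y)
for uv in((205+78/4,115+32/4),(205+281/4,115+30/4),(205+283/4,115+437/4),(205+92/4,115+440/4)): print("base",atz(c,uv,20))
```

```text
width [14.98 15.26 15.39 14.97 15.13]
axis dx/dy 0.08135460478755946 yaw 1.4896204963661654
[612.65  36.84 104.  ] [604.44 -62.82 104.  ]
len 99.99445249044963 centre 608.3983344573307 -12.992070485967346
base [587.17  47.02  20.  ]
base [641.74  41.87  20.  ]
base [632.7  -76.11  20.  ]
base [576.29 -71.21  20.  ]
```

```bash
python3 plan.py 608.4 -13 85 1.489; python3 -m pendant '[[[-0.2,0,4,-0.02],[-0.24,-0.06,8,-0.02],[-0.24,-0.06,9,-0.02],[-0.24,-0.06,9,-0.02],[-0.24,-0.06,9,-0.02]]]' >/dev/null;  python3 plan.py 608.4 -13 85 1.489
```

```text
t 4.7 p [609.269 -10.678 199.272] rot [ 3.141 -0.     1.468] q [-0.078  0.444  1.359  0.     1.339  0.025] F [0.21  0.182 0.032] gap 94.21202902452696
row cm [-0.241 -0.065 11.427] turn -0.021046754218722263
t 5.2 p [609.364 -13.706 111.078] rot [ 3.139 -0.     1.487] q [-0.083  0.526  1.451  0.     1.162  0.001] F [ 0.181  0.42  -0.137] gap 94.07223754308721
row cm [ 0.062 -0.108  2.608] turn -0.0019703246865274693
```

```bash
python3 -m pendant '[[[0.06,-0.1,1.3,0],[0.06,-0.1,2.6,0],[0.06,-0.1,2.6,0],[0.06,-0.1,2.6,0],[0.06,-0.1,2.6,0]]]' >/dev/null;  python3 plan.py 608.4 -13 85 1.489
python3 - <<'E'
from h import *
c=cams.camera("wrist"); save(c,"w3.png")
E
```

```text
t 5.7 p [607.742 -13.205  83.517] rot [3.141 0.    1.487] q [-0.082  0.556  1.475 -0.     1.11   0.002] F [-1.101 -0.196  0.283] gap 93.89816864040289
row cm [ 0.026  0.064 -0.148] turn -0.0022285312128920154
```

View pics/w3.png

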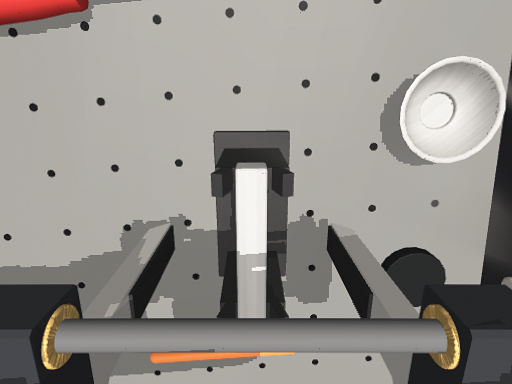

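```bash
python3 -m pendant '[[[0,0,-0.1,0],[0,0,-0.1,0],[0,0,-0.1,0],[0,0,-0.1,0],[0,0,-0.1,0]]]' -1 45;  python3 -m pendant '[[[0,0,0,0],[0,0,0,0],[0,0,0,0],[0,0,0,0],[0,0,0,0]]]' -1 45; python3 plan.py 608.4 -13 85 1.489
```

```text
clock: 6.25
eef_pos: [607.5, -13.2, 84.1]
eef_rot: [-3.142, 0.0, 1.487]
wrist_force: [-0.2, -0.2, -0.4]
finger_gap: 57.4
clock: 6.75
eef_pos: [607.5, -13.2, 84.1]
eef_rot: [3.142, 0.0, 1.487]
wrist_force: [0.9, 0.3, -0.4]
finger_gap: 17.9
t 6.75 p [607.533 -13.17   84.142] rot [3.142 0.    1.487] q [-0.082  0.555  1.475 -0.     1.112  0.002] F [ 0.939  0.281 -0.429] gap 17.878854683523837
row cm [ 0.024  0.085 -0.086] turn -0.0021691233775920082
```

```bash
python3 -m pendant '[[[0,0,0,0],[0,0,0,0],[0,0,0,0]]]' -1 45; python3 -m pendant '[[[0,0,-0.3,0],[0,0,-0.6,0],[0,0,-1,0],[0,0,-1.5,0],[0,0,-2,0]]]';python3 plan.py 608.4 -13 160 1.489
```

```text
clock: 7.05
eef_pos: [607.6, -13.2, 84.2]
eef_rot: [3.141, -0.0, 1.487]
wrist_force: [0.0, -0.5, 0.4]
finger_gap: 15.5
clock: 7.55
eef_pos: [607.5, -13.2, 104.6]
eef_rot: [3.142, -0.0, 1.487]
wrist_force: [-0.8, 0.2, -3.2]
finger_gap: 15.7
t 7.55 p [607.532 -13.18  104.637] rot [ 3.142 -0.     1.487] q [-0.082  0.531  1.46   0.     1.151  0.002] F [-0.757  0.201 -3.162] gap 15.732950520160085
row cm [ 0.025  0.085 -5.536] turn -0.002177541839822439
```

```bash
python3 -m pendant '[[[0,0,-2,0],[0,0,-5,0],[0,0,-7,0],[0,0,-7,0],[0,0,-7,0]]]' >/dev/null; python3 plan.py 560.6 326.4 175 1.902
python3 - <<'E'
from holes import *
from scipy.spatial.transform import Rotation as Ro
s=manip.read_state(); c=cams.camera("wrist"); save(c,"w4.png"); s=manip.read_state()
g=cv2.cvtColor(c["frame"],cv2.COLOR_RGB2GRAY).astype(float)
M=Ro.from_euler('xyz',s["eef_rot"]).as_matrix()
print(s["eef_pos"])
for v in range(120,320,8):
    r=g[v]; a=b=251
    if r[250]<150: continue
    while r[a-1]>150:a-=1
    while r[b+1]>150:b+=1
    z=s["eef_pos"][2]+19.8
    q=[M.T@(atz(c,(u,v),z)-s["eef_pos"]) for u in(a-.5,b+.5)]
    print(v,a,b,np.array(q)[:,:2].round(1).tolist(),((q[0]+q[1])/2)[1].round(2))
E
```

```text
t 8.05 p [607.313 -13.159 173.616] rot [-3.141 -0.     1.487] q [-0.082  0.46   1.395  0.     1.286  0.002] F [-0.814 -0.075 -3.856] gap 15.346074894762486
row cm [33.444 -7.505 -0.135] turn -0.4152448151017891
[607.02 -13.13 172.85]
120 3 345 [[72.2, -114.7], [72.3, 44.9]] -34.91
168 236 264 [[49.5, -6.7], [49.5, 7.4]] 0.34
176 235 266 [[45.5, -7.3], [45.5, 8.4]] 0.58
184 235 266 [[41.4, -7.3], [41.4, 8.5]] 0.58
192 235 265 [[37.3, -7.4], [37.3, 8.1]] 0.33
200 235 265 [[33.1, -7.5], [33.1, 8.1]] 0.33
208 236 265 [[28.8, -7.0], [28.8, 8.2]] 0.58
216 236 265 [[24.5, -7.1], [24.5, 8.2]] 0.58
224 236 265 [[20.1, -7.1], [20.1, 8.3]] 0.58
232 236 265 [[15.6, -7.2], [15.6, 8.3]] 0.58
240 236 264 [[11.1, -7.2], [11.1, 7.9]] 0.32
248 236 263 [[6.5, -7.3], [6.5, 7.4]] 0.05
256 237 263 [[1.9, -6.8], [1.9, 7.5]] 0.31
264 237 263 [[-2.9, -6.9], [-2.9, 7.5]] 0.31
272 237 263 [[-7.7, -7.0], [-7.7, 7.6]] 0.31
280 237 263 [[-12.6, -7.0], [-12.6, 7.6]] 0.3
288 237 263 [[-17.5, -7.1], [-17.5, 7.7]] 0.3
296 237 262 [[-22.6, -7.1], [-22.6, 7.2]] 0.02
304 237 262 [[-27.7, -7.2], [-27.7, 7.2]] 0.02
312 238 262 [[-32.9, -6.7], [-32.9, 7.3]] 0.29
```

View pics/w4.png

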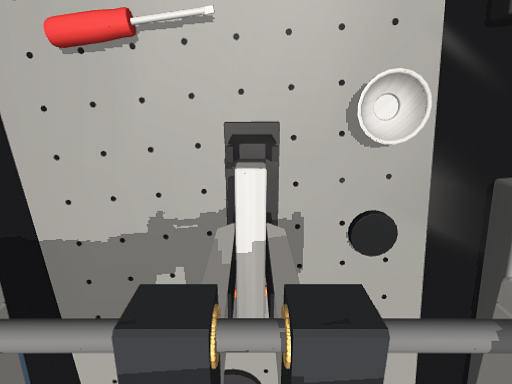

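```bash
python3 -m pendant '[[[5,-0.5,0,-0.1],[32,-4,0,-0.415],[32,-4,0,-0.415],[32,-4,0,-0.415],[32,-4,0,-0.415]]]' >/dev/null; python3 plan.py 588 336 175 1.902
```

```text
t 8.6 p [596.884 238.445 172.461] rot [-3.139  0.     1.903] q [ 0.323  0.541  1.278 -0.     1.325 -0.009] F [ 0.521 -0.412 -2.851] gap 15.513208864618626
row cm [ 9.513  2.337 -0.259] turn 0.0005257462503216459
```

```bash
python3 -m pendant '[[[4,1,-0.25,0],[8,2.3,-0.25,0],[9.5,2.3,-0.25,0],[9.5,2.3,-0.25,0],[9.5,2.3,-0.25,0]]]' >/dev/null; 
python3 -m pendant '[[[0,0,0,0],[0,0,0,0]]]' ; python3 plan.py 560.4 326.1 150 1.902
python3 - <<'E'
from h import *
c=cams.camera("wrist"); save(c,"w5.png")
np.save("w5.npy",{k:c[k] for k in c},allow_pickle=True)
E
```

```text
clock: 9.3
eef_pos: [589.1, 332.7, 176.7]
eef_rot: [-3.142, 0.0, 1.9]
wrist_force: [0.6, -0.6, -2.7]
finger_gap: 15.8
t 9.3 p [589.084 332.685 176.677] rot [-3.142  0.     1.9  ] q [ 0.46   0.615  1.154 -0.     1.373  0.131] F [ 0.647 -0.579 -2.707] gap 15.780401483648381
row cm [ 0.305 -2.927  2.668] turn -0.0017335681672392411
```

View pics/w5.png

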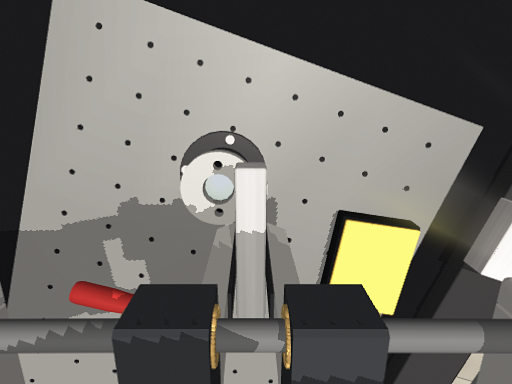

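The holes are visible at (217,164) and (220,212), and the bar is beside them. I'll measure again.

Run:
```python
from holes import *
c=np.load("w5.npy",allow_pickle=True).item()
crop(c,"w5c.png",170,120,275,240,6)
for th in(150,185): find(c,(196,130,233,225),th); print()
for th in(80,100): find(c,(196,200,233,225),th)
```

```text
ell [567.78 305.68   9.12   9.43] [218.54 211.97]
ell [560.67 327.17  26.47  28.49] [214.66 194.93]
ell [553.76 346.99   8.16   8.76] [217.18 165.23]


ell [567.38 306.84   5.25   7.17] [218.03 210.89]
ell [567.67 305.91   7.34   7.88] [218.52 211.76]
```

View pics/w5c.png

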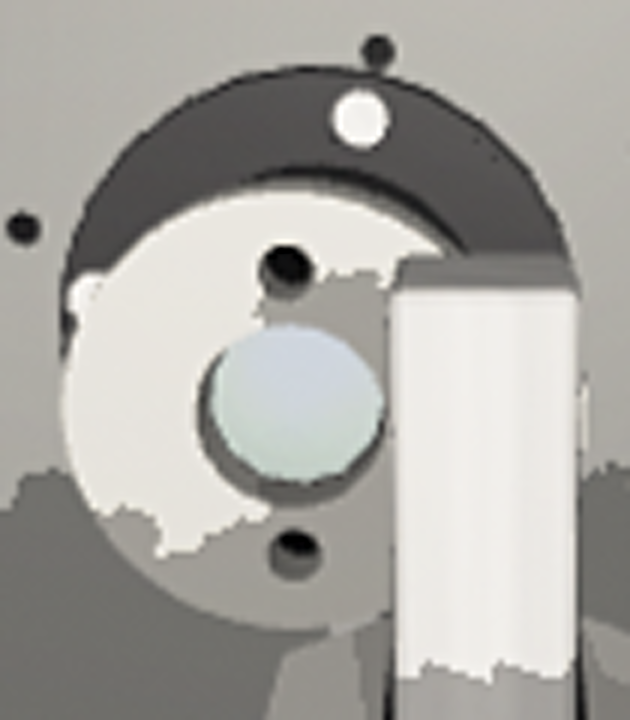

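```bash
python3 plan.py 560.5 326 145 1.90
python3 -m pendant '[[[0.3,-1.5,0,0],[0.3,-2.9,1,0],[0.3,-2.9,2,0],[0.3,-2.9,2.8,0],[0.3,-2.9,2.8,0]]]' >/dev/null; 
python3 -m pendant '[[[0,0,0,0],[0,0,0,0]]]' >/dev/null; python3 plan.py 560.5 326 145 1.90
```

```text
t 9.35 p [589.042 332.87  176.723] rot [3.142 0.    1.9  ] q [ 0.46   0.615  1.154 -0.     1.373  0.131] F [ 0.269  0.428 -2.649] gap 15.588908588039654
row cm [ 0.274 -2.923  3.172] turn 0.0004256015158419224
t 10.05 p [560.692 327.439 148.944] rot [ 3.141 -0.     1.902] q [0.472 0.574 1.283 0.    1.284 0.141] F [-0.389 -0.481 -1.856] gap 15.73179631717976
row cm [-0.13  -0.065  0.394] turn 0.0016177679241469178
```

```bash
python3 -m pendant '[[[-0.13,-0.06,0.5,0],[-0.13,-0.06,1,0],[-0.13,-0.06,1.4,0],[-0.13,-0.06,1.4,0],[-0.13,-0.06,1.4,0]]]' >/dev/null; 
python3 -m pendant '[[[0,0,0,0],[0,0,0,0]]]' >/dev/null; python3 plan.py 560.5 326 127 1.90
python3 - <<'E'
from h import *
c=cams.camera("wrist"); save(c,"w6.png")
c=cams.camera("scene"); crop(c,"s6.png",350,120,450,210,7)
E
```

```text
t 10.75 p [560.182 325.984 134.877] rot [ 3.141 -0.     1.902] q [0.471 0.585 1.301 0.    1.256 0.14 ] F [-0.461  0.171 -2.692] gap 15.98416617603015
row cm [-0.009  0.03   0.788] turn 0.0018024959442612953
```

View pics/s6.png

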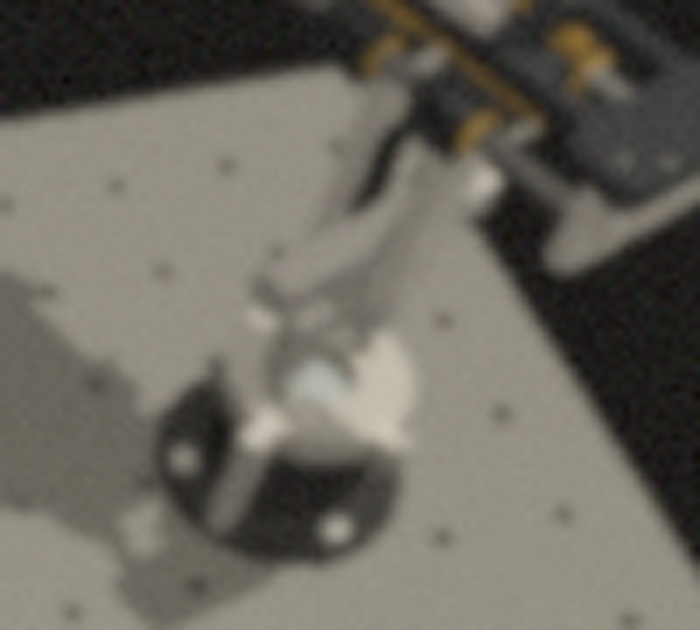

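View pics/w6.png

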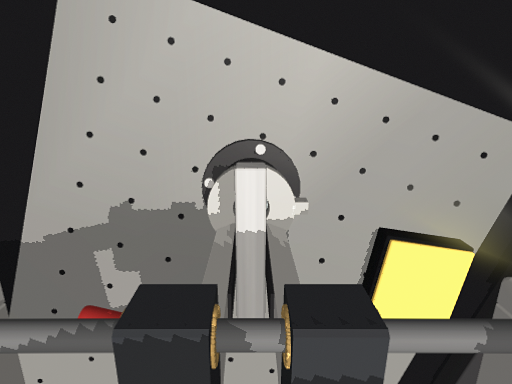

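The bar (columns 236–266) is centred over the ring (208–294). I'll descend gently and watch the force.

```bash
python3 -m pendant '[[[0,0.03,0.1,0],[0,0.03,0.2,0],[0,0.03,0.3,0],[0,0.03,0.4,0],[0,0.03,0.5,0]]]' ; 
python3 -m pendant '[[[0,0,0.05,0],[0,0,0.1,0]]]'; python3 plan.py 560.5 326 125 1.90
```

```text
clock: 11.35
eef_pos: [560.4, 326.0, 129.5]
eef_rot: [-3.141, 0.0, 1.902]
wrist_force: [-0.0, -0.2, -1.8]
finger_gap: 15.8
clock: 11.55
eef_pos: [560.4, 326.0, 128.6]
eef_rot: [-3.142, 0.0, 1.902]
wrist_force: [0.3, -0.3, -3.5]
finger_gap: 16.0
t 11.55 p [560.392 326.029 128.593] rot [-3.142  0.     1.902] q [ 0.47   0.591  1.306 -0.     1.245  0.139] F [ 0.32  -0.286 -3.512] gap 16.00859816515965
row cm [-0.006  0.009  0.359] turn 0.0017888948209017208
```

```bash
python3 -m pendant '[[[0,0,0.15,0],[0,0,0.3,0],[0,0,0.42,0],[0,0,0.42,0],[0,0,0.42,0]]]' ; 
python3 plan.py 560.5 326 125 1.90
python3 - <<'E'
from h import *
s=manip.read_state();print(s["moment"])
E
```

```text
clock: 12.05
eef_pos: [560.4, 326.0, 124.4]
eef_rot: [-3.142, 0.0, 1.902]
wrist_force: [0.9, 0.0, -3.2]
finger_gap: 15.3
t 12.05 p [560.407 325.999 124.435] rot [-3.142  0.     1.902] q [ 0.47   0.595  1.309 -0.     1.237  0.139] F [ 0.855  0.001 -3.218] gap 15.318859410811687
row cm [-0.003  0.009 -0.057] turn 0.0017612765191499236
[-0.06026031 -0.08787047 -0.01997004]
```

The prongs are about 7.6 mm down with no contact force. I'll hold for a moment, then turn clockwise.

```bash
python3 -m pendant '[[[0,0,0,0],[0,0,0,0],[0,0,0,0.05],[0,0,0,0.12],[0,0,0,0.2]]]' ; 
python3 -m pendant '[[[0,0,0,0.08],[0,0,0,0.16],[0,0,0,0.24],[0,0,0,0.32],[0,0,0,0.4]]]' ; 
python3 -m pendant '[[[0,0,0,0.06],[0,0,0,0.12],[0,0,0,0.18],[0,0,0,0.24],[0,0,0,0.24]]]' ; 
python3 plan.py 560.4 326 124.4 1.90
python3 - <<'E'
from h import *
s=manip.read_state();print(s["moment"])
c=cams.camera("wrist"); save(c,"w7.png")
E
```

```text
clock: 12.55
eef_pos: [560.5, 326.0, 124.5]
eef_rot: [3.141, -0.0, 1.699]
wrist_force: [1.1, 0.6, -2.4]
finger_gap: 15.9
clock: 13.05
eef_pos: [560.4, 326.1, 124.5]
eef_rot: [3.141, -0.0, 1.299]
wrist_force: [1.0, 0.9, -2.7]
finger_gap: 15.3
clock: 13.55
eef_pos: [560.4, 326.1, 124.5]
eef_rot: [3.142, -0.0, 1.061]
wrist_force: [-0.0, 1.1, -3.3]
finger_gap: 15.8
t 13.55 p [560.422 326.082 124.512] rot [ 3.142 -0.     1.061] q [0.47  0.595 1.309 0.    1.237 0.98 ] F [-0.001  1.06  -3.29 ] gap 15.818067565575289
row cm [-0.008  0.002  0.011] turn -0.8390883821641406
[ 0.03956742 -0.11458133 -0.02414969]
```

View pics/w7.png

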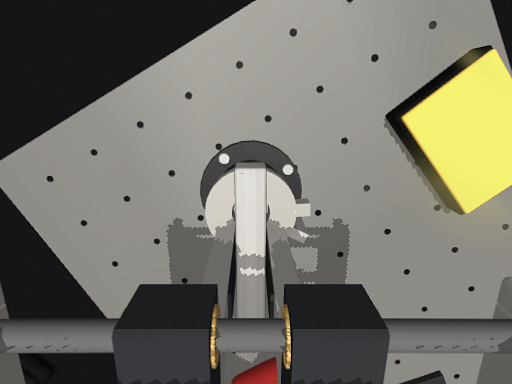

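The collar has turned with the spanner: the lug is at (304,210), close to the post at (301,234). I'll continue in small steps.

```bash
cat > st.py <<'E'
from h import *
s=manip.read_state();print(s["clock"],"yaw %.3f"%s["eef_rot"][2],"F",s["wrist_force"].round(1),"M",s["moment"].round(3),"effort6 %.3f"%s["effort"][5],"p",s["eef_pos"].round(1))
E
python3 -m pendant '[[[0,0,0,0.05],[0,0,0,0.1]]]' >/dev/null; python3 st.py
python3 -m pendant '[[[0,0,0,0.04],[0,0,0,0.06]]]' >/dev/null; python3 st.py
python3 -m pendant '[[[0,0,0,0.02],[0,0,0,0.04]]]' >/dev/null; python3 st.py
```

```text
13.8 yaw 0.962 F [ 0.  -0.4 -2.9] M [-0.044 -0.054  0.182] effort6 -0.984 p [560.4 326.1 124.5]
14.0 yaw 0.902 F [ 0.6  0.7 -3.4] M [ 0.082 -0.063  0.12 ] effort6 0.106 p [560.4 326.1 124.5]
14.2 yaw 0.861 F [ 0.7  1.2 -2.1] M [ 0.015 -0.041  0.127] effort6 -0.321 p [560.4 326.  124.5]
```

```bash
python3 -m pendant '[[[0,0,0,0.02],[0,0,0,0.04]]]' >/dev/null; python3 st.py
python3 -m pendant '[[[0,0,0,0.02],[0,0,0,0.04]]]' >/dev/null; python3 st.py
python3 - <<'E'
from h import *
c=cams.camera("wrist"); crop(c,"w8.png",190,130,330,270,5)
E
```

```text
14.4 yaw 0.821 F [ 0.6  1.  -3.2] M [ 0.126 -0.066  0.151] effort6 -0.304 p [560.4 326.  124.5]
14.6 yaw 0.780 F [ 0.3  1.2 -2.5] M [ 0.074 -0.077  0.124] effort6 -0.294 p [560.4 326.1 124.5]
```

View pics/w8.png

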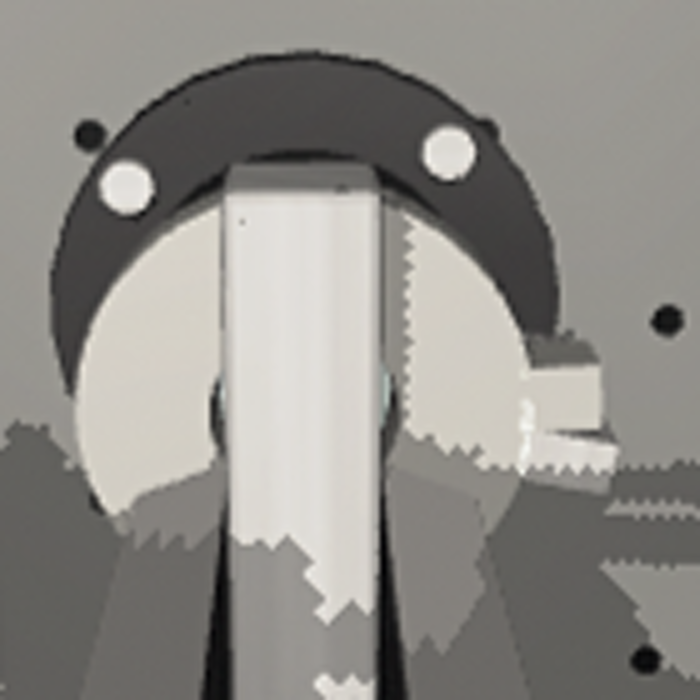

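```bash
for i in 1 2 3; do python3 -m pendant '[[[0,0,0,0.02],[0,0,0,0.03]]]' >/dev/null; python3 st.py; done
```

```text
14.85 yaw 0.751 F [ 0.8  0.6 -2. ] M [ 0.134 -0.083  0.311] effort6 0.234 p [560.4 326.  124.5]
15.05 yaw 0.721 F [ 0.   0.8 -2.2] M [ 0.124 -0.069  0.65 ] effort6 0.609 p [560.4 326.1 124.5]
15.25 yaw 0.691 F [ 0.8  0.1 -2.8] M [ 0.076 -0.114  0.942] effort6 0.864 p [560.4 326.1 124.5]
```

The moment has risen to 0.94 N m, so the collar is at its stop. I'll hold briefly, then back off just enough to unload the prongs (there is about 0.11 rad of play) and lift.

```bash
python3 -m pendant '[[[0,0,0,0],[0,0,0,0],[0,0,0,0]]]' >/dev/null; python3 st.py
python3 - <<'E'
from h import *
c=cams.camera("wrist"); crop(c,"w9.png",190,130,330,270,5)
E
python3 -m pendant '[[[0,0,0,-0.03],[0,0,0,-0.06],[0,0,0,-0.09],[0,0,0,-0.09]]]' >/dev/null; python3 st.py
```

```text
15.55 yaw 0.692 F [-0.6 -0.1 -1.6] M [ 0.101 -0.116  0.926] effort6 0.899 p [560.4 326.1 124.5]
16.0 yaw 0.783 F [ 0.1  0.1 -2.5] M [ 0.071 -0.033  0.016] effort6 -0.566 p [560.3 325.9 124.2]
```

View pics/w9.png

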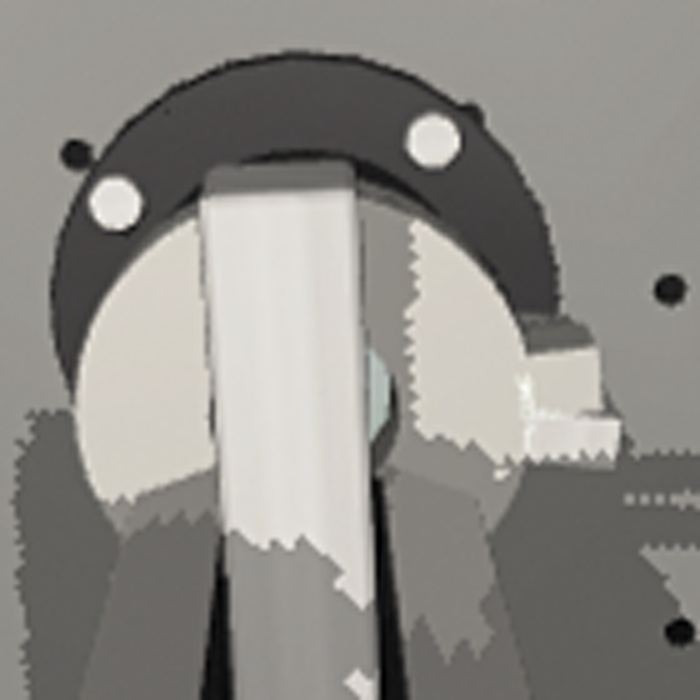

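The lug is flush against the post. The moment is back to zero, so I'll lift out.

```bash
python3 -m pendant '[[[0,0,-0.3,0],[0,0,-0.7,0],[0,0,-1.2,0],[0,0,-2,0],[0,0,-3,0]]]' >/dev/null; python3 st.py
python3 -m pendant '[[[0,0,-1,0],[0,0,-2,0],[0,0,-2,0],[0,0,-2,0]]]' >/dev/null; python3 st.py
cat > bar.py <<'E'
from holes import *
from scipy.spatial.transform import Rotation as Ro
import sys
c=cams.camera("wrist"); save(c,sys.argv[1]); s=manip.read_state()
g=cv2.cvtColor(c["frame"],cv2.COLOR_RGB2GRAY).astype(float)
M=Ro.from_euler('xyz',s["eef_rot"]).as_matrix()
print(s["eef_pos"],s["eef_rot"][2]); Q=[]
z=s["eef_pos"][2]+19.8
for v in range(172,226,2):
    r=cv2.GaussianBlur(g,(3,3),0)[v]; d=np.diff(r); 
    a=220+np.argmax(d[220:251]); b=251+np.argmin(d[251:285])
    q=[M.T@(atz(c,(u+.5,v),z)-s["eef_pos"]) for u in(a,b)]
    Q.append(((q[0]+q[1])/2)[:2])
Q=np.array(Q); p=np.polyfit(Q[:,0],Q[:,1],1); print("bar slope rel tool",p[0],"y at 0",p[1])
col=g[155:185,250]; print("end col",col.astype(int).tolist())
for v in(162,164,166,168): print(v,(M.T@(atz(c,(250,v),z)-s["eef_pos"]))[0])
E
python3 bar.py w10.png
```

```text
16.5 yaw 0.782 F [ 0.2  0.2 -2.9] M [ 0.016 -0.053  0.01 ] effort6 0.003 p [560.3 326.  155.1]
16.9 yaw 0.782 F [ 0.3 -0.1 -3.8] M [-0.029  0.038 -0.035] effort6 0.000 p [560.4 326.  174.5]
[560.22 325.95 174.08] 0.7817869484262752
bar slope rel tool 0.1290245936362326 y at 0 -3.4880606625881403
end col [124, 220, 213, 212, 212, 213, 205, 147, 98, 106, 108, 104, 111, 167, 209, 216, 223, 222, 221, 221, 222, 221, 222, 222, 221, 221, 221, 221, 221, 221]
162 52.785788003251014
164 51.800858756113456
166 50.81232150748509
168 49.82015832881132
```

View pics/w10.png

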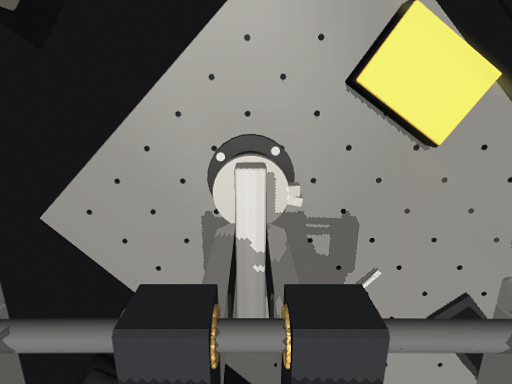

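```bash
python3 plan.py 608.2 -13.8 174 1.487
python3 -m pendant '[[[-3,1.5,0,0],[-6,4,0,0],[-8,7,0,0],[-8,7,0,0]]]' >/dev/null
python3 - <<'E'
from h import *
c=cams.camera("wrist"); save(c,"w11.png")
E
python3 plan.py 608.2 -13.8 174 1.487
```

```text
t 16.95 p [560.222 325.954 174.076] rot [-3.141  0.001  0.782] q [0.47  0.551 1.259 0.    1.332 1.259] F [ 0.299 -0.508 -3.073] gap 15.367792332931002
row cm [-20.533  27.491   0.013] turn -0.7052130515737249
t 17.4 p [553.129 218.275 174.165] rot [-3.141  0.001  0.779] q [ 0.314  0.432  1.435 -0.     1.276  1.106] F [-0.674  0.326 -2.869] gap 15.168124874884297
row cm [-12.39   20.382   0.019] turn -0.7078183138697045
```

View pics/w11.png

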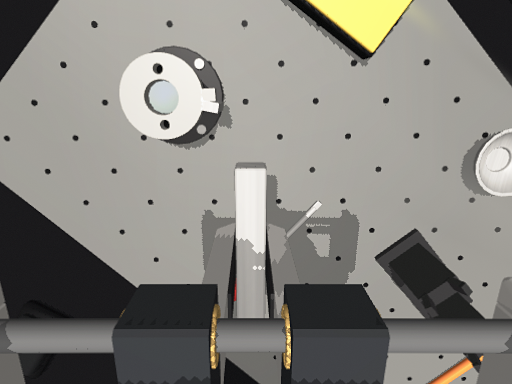

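Run:
```python
from holes import *
c=cams.camera("wrist"); crop(c,"w11c.png",110,40,230,150,6)
for th in(150,185): 
    o=[e for e in find(c,(115,50,205,140),th) if e[3]<11]
    if len(o)==2: print("yaw",np.arctan2(o[0][1]-o[1][1],o[0][0]-o[1][0]))
```

```text
ell [546.05 310.04   7.77   8.08] [166.37 125.62]
ell [559.59 297.08  27.53  28.56] [195.12 130.66]
ell [561.98 325.01  26.88  29.22] [155.88  98.28]
ell [575.71 342.35   7.82   7.93] [159.48  69.67]
yaw -2.3135176477998365
ell [546.   310.01   8.31   8.48] [166.4  125.62]
ell [559.58 294.56  24.1   28.43] [194.84 130.59]
ell [561.51 325.44  26.82  28.34] [156.84  97.63]
ell [575.71 342.33   8.24   8.36] [159.46  69.68]
yaw -2.314092678605576
```

View pics/w11c.png

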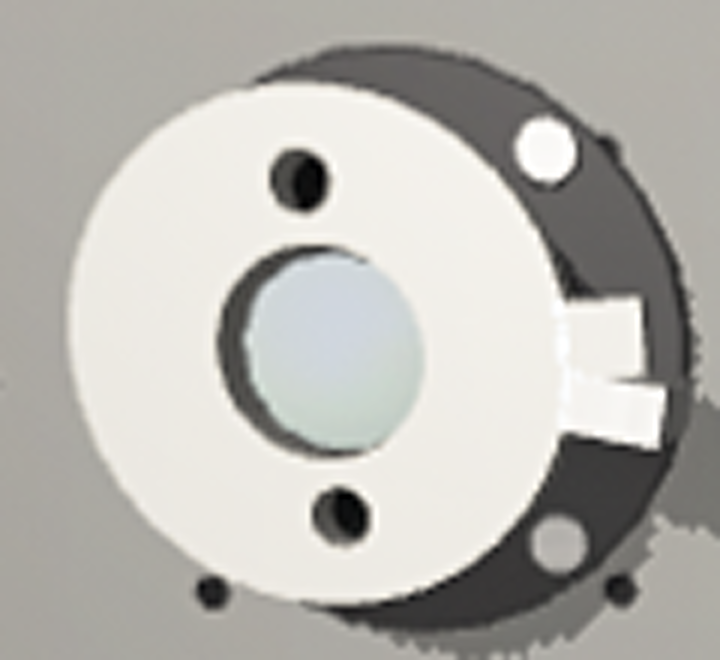

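The lug lies on the post and the hole line is at yaw 0.828. That matches the tool yaw at which the moment rose (about 0.77) plus the prong play, so the collar stayed at its stop. Now back to the cradle.

```bash
python3 -m pendant '[[[-3,5,0,-0.1],[-6,10,0,-0.25],[-9,15,0,-0.4],[-12.4,20.4,0,-0.55],[-12.4,20.4,0,-0.7]]]' >/dev/null;python3 plan.py 608.2 -13.8 150 1.487
```

```text
t 17.95 p [608.76  -11.536 174.11 ] rot [-3.141 -0.     1.458] q [-0.079  0.463  1.39   0.     1.289  0.033] F [ 1.072  1.393 -3.23 ] gap 15.465672106863083
row cm [-0.232 -0.029  2.411] turn -0.028908354512686252
```

```bash
python3 -m pendant '[[[-0.1,0,0.5,-0.029],[-0.22,-0.03,1.5,-0.029],[-0.22,-0.03,3,-0.029],[-0.22,-0.03,4.5,-0.029],[-0.22,-0.03,4.5,-0.029]]]' >/dev/null
python3 -m pendant '[[[0,0,0,0],[0,0,0,0]]]' >/dev/null;python3 plan.py 608.2 -13.8 84.2 1.487
python3 - <<'E'
from h import *
c=cams.camera("wrist"); save(c,"w12.png")
E
```

```text
t 18.65 p [608.159 -12.636 130.036] rot [ 3.141 -0.     1.48 ] q [-0.081  0.503  1.438  0.     1.199  0.01 ] F [ 0.33  -0.314 -2.886] gap 15.227112117632233
row cm [-0.116  0.01   4.584] turn -0.006874600435299971
```

View pics/w12.png

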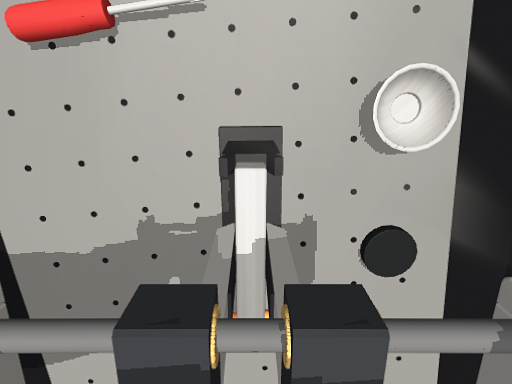

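The bar is centred on the cradle (columns 219–283 for the base, 235–266 for the bar). I'll lower it.

```bash
python3 -m pendant '[[[-0.1,0,0.6,-0.007],[-0.1,0,1.3,-0.007],[-0.1,0,2,-0.007],[-0.1,0,2.7,-0.007],[-0.1,0,3.3,-0.007]]]' >/dev/null; python3 st.py
python3 -m pendant '[[[0,0,0.3,0],[0,0,0.6,0],[0,0,0.8,0],[0,0,0.9,0]]]' >/dev/null; python3 st.py
python3 -m pendant '[[[0,0,0.05,0],[0,0,0.1,0]]]' >/dev/null; python3 st.py
```

```text
19.2 yaw 1.487 F [ 0.6 -0.6 -2.7] M [-0.076 -0.057  0.006] effort6 0.001 p [607.6 -14.   95.5]
19.6 yaw 1.487 F [ 0.1 -0.1 -3.3] M [-0.031 -0.056  0.033] effort6 0.000 p [607.8 -13.9  87.4]
19.8 yaw 1.487 F [-0.5  0.4 -3.4] M [-0.142 -0.073 -0.019] effort6 -0.000 p [607.9 -14.   86.6]
```

```bash
python3 -m pendant '[[[0,0,0.08,0],[0,0,0.16,0],[0,0,0.16,0]]]' >/dev/null; python3 st.py
python3 -m pendant '[[[0,0,0.04,0],[0,0,0.08,0],[0,0,0.08,0]]]' >/dev/null; python3 st.py
```

```text
20.1 yaw 1.487 F [-0.7 -0.3 -2.9] M [ 0.001 -0.088 -0.028] effort6 0.000 p [607.7 -14.   84.8]
20.4 yaw 1.487 F [-0.7 -1.  -1.3] M [-0.048  0.092 -0.011] effort6 -0.000 p [607.8 -14.   84.2]
```

```bash
python3 -m pendant '[[[0,0,0.04,0],[0,0,0.04,0]]]' >/dev/null; python3 st.py
python3 -m pendant '[[[0,0,0.03,0],[0,0,0.03,0]]]' >/dev/null; python3 st.py
```

```text
20.6 yaw 1.487 F [-3.1  0.4  4.6] M [-0.005  0.642  0.023] effort6 -0.001 p [607.8 -14.   84.1]
20.8 yaw 1.487 F [-5.4  0.3  7.7] M [-0.017  1.029  0.085] effort6 -0.001 p [607.8 -14.   84.1]
```

```bash
python3 -m pendant '[[[0,-0.03,-0.05,0],[0,-0.06,-0.05,0]]]' >/dev/null; python3 st.py
python3 -m pendant '[[[0,0,0,0],[0,0,0,0]]]' >/dev/null; python3 st.py
python3 - <<'E'
from h import *
c=cams.camera("wrist"); crop(c,"w13.png",190,120,320,250,5)
E
```

```text
21.0 yaw 1.487 F [ 2.7 -0.6  0.8] M [-0.067 -0.621 -0.05 ] effort6 0.001 p [607.7 -13.9  84.1]
21.2 yaw 1.487 F [ 3.8 -0.2  1.4] M [-0.086 -0.724  0.048] effort6 0.001 p [607.7 -14.   84.2]
```

View pics/w13.png

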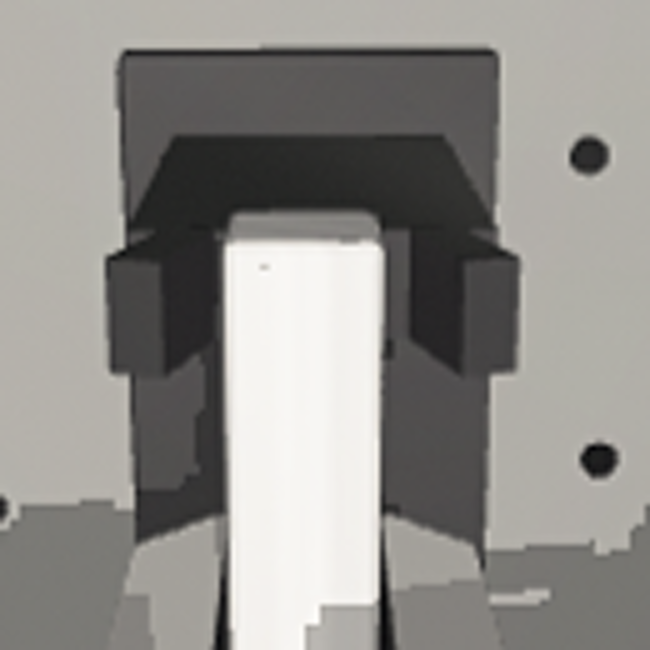

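```bash
python3 -m pendant '[[[0,0.05,-0.04,0],[0,0.1,-0.02,0],[0,0.08,-0.01,0],[0,0.08,-0.01,0]]]' >/dev/null; python3 st.py
python3 -m pendant '[[[0,0,0,0],[0,0,0,0]]]' - 12 >/dev/null; python3 st.py
python3 -m pendant '[[[0,0,0,0],[0,0,0,0],[0,0,0,0],[0,0,0,0],[0,0,0,0]]]' 0.3 12; python3 st.py
```

```text
21.65 yaw 1.487 F [-1.4 -0.   5.6] M [0.008 0.291 0.003] effort6 -0.000 p [607.7 -14.   84.2]
21.85 yaw 1.487 F [-1.9  0.4  5.9] M [-0.037  0.245  0.044] effort6 0.050 p [607.7 -14.   84.2]
clock: 22.35
eef_pos: [607.9, -13.9, 83.9]
eef_rot: [-3.141, -0.0, 1.487]
wrist_force: [0.9, 0.6, 0.7]
finger_gap: 52.5
22.35 yaw 1.487 F [0.9 0.6 0.7] M [-0.071 -0.052  0.013] effort6 -0.000 p [607.9 -13.9  83.9]
```

Released with no force left. I'll go straight up and check.

```bash
python3 -m pendant '[[[0,0,0,0],[0,0,0,0]]]' 0.6 >/dev/null
python3 -m pendant '[[[0,0,-1,0],[0,0,-2,0],[0,0,-4,0],[0,0,-7,0],[0,0,-10.5,0]]]' >/dev/null
python3 -m pendant '[[[0,0,-1.5,0],[0,0,-1.5,0],[0,0,-1.5,0]]]' >/dev/null; python3 st.py
python3 - <<'E'
from holes import *
c=cams.camera("wrist"); save(c,"w14.png")
s=cams.camera("scene"); crop(s,"s14.png",230,170,320,250,7)
g=cv2.cvtColor(c["frame"],cv2.COLOR_RGB2GRAY).astype(float); C=[]
for v in range(150,215,3):
    r=g[v]; a=b=250
    if r[a]<170: continue
    while r[a-1]>170:a-=1
    while r[b+1]>170:b+=1
    l=a-1+(170-r[a-1])/(r[a]-r[a-1]); rr=b+(r[b]-170)/(r[b]-r[b+1])
    C.append([*atz(c,(l,v),104)[:2],*atz(c,(rr,v),104)[:2]])
C=np.array(C); m=(C[:,:2]+C[:,2:])/2; p=np.polyfit(m[:,1],m[:,0],1)
print("width",np.linalg.norm(C[:,:2]-C[:,2:],axis=1)[::6],"yaw",np.pi/2-np.arctan(p[0]),"x at y=-14",np.polyval(p,-14))
print(g[125:165,249].astype(int).tolist()); print([ (v,atz(c,(249,v),104)[1].round(1)) for v in (136,140,144,148)])
E
```

```text
23.35 yaw 1.487 F [-0.3 -0.  -0.9] M [-0.064 -0.077 -0.034] effort6 0.001 p [607.8 -14.  203.8]
width [15.26 15.39 15.26 15.21] yaw 1.4801705382099388 x at y=-14 607.7439368150351
[90, 90, 90, 90, 87, 68, 38, 41, 43, 40, 73, 126, 159, 242, 246, 245, 245, 245, 245, 245, 245, 245, 245, 245, 245, 245, 245, 245, 245, 245, 245, 245, 245, 245, 245, 245, 245, 245, 245, 245]
[(136, np.float64(36.7)), (140, np.float64(33.4)), (144, np.float64(30.0)), (148, np.float64(26.6))]
```

View pics/w14.png

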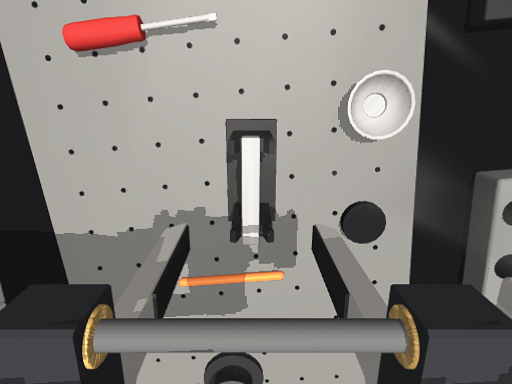

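View pics/s14.png

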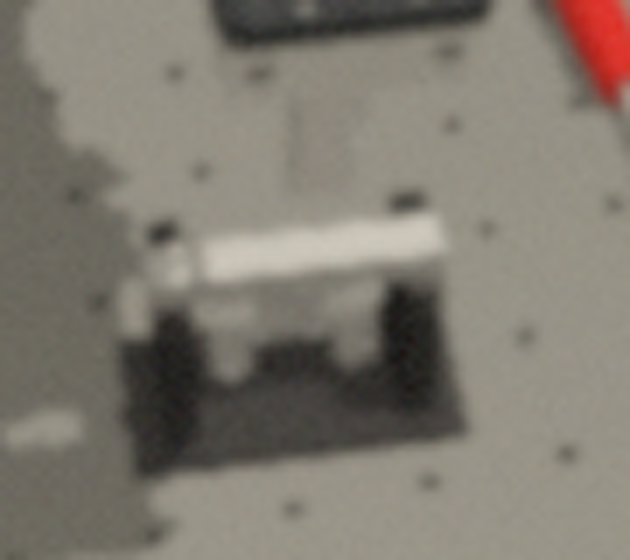

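```bash
python3 -c "
from cell import manip
print(manip.sign_off()); print(manip.read_state()['clock'])"
```

```text
the job is handed in; nothing more can be done
None
the job is handed in; nothing more can be done
```

I tightened the lens collar to its stop with the pin spanner, set the spanner back in its cradle, and handed the job in at about 23.5 s of the 58 s. No verdict is reported, so what follows is from my own checks.

- **Collar:** The prongs went about 7.6 mm into both holes without force. I turned the collar clockwise until the moment rose to about 0.94 N m. A picture taken after lifting shows the lug resting on the post, and the hole line had turned by about 1.07 rad. The joint angle itself can't be read, so this rests on the moment and the pictures.
- **Spanner:** It stands upright in the cradle, at the same height as before the grasp (no drop seen). Compared with where it started, it is within about 1 mm sideways, 1 mm lengthwise and 0.01 rad in line.
- **Cradle offset:** The bar's centre is roughly 1.5 mm to one side of the cradle's measured centre, against 6 mm allowed. While seating it I felt sideways forces up to about 5 N, probably friction on the rests. They were gone on release.
- **One check that disagreed:** After the lift out of the collar, an automatic edge fit gave the bar as 0.13 rad askew in the jaws. The picture showed it straight, so I took the fit to be misled by shadows. The fit after seating agreed that the bar was straight.
- **Everything else:** The gripper is clear above the cradle. In the last pictures the screwdriver, pen, dish and cap look undisturbed. I had no reason to touch the box or the lens and saw no sign of contact.

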